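# Hang a slide rack on a stainer's load rail

### The job

Hang the slide rack, which has a black grip for lifting, on the load rail of the slide stainer: lift its hook over the rail's front lip into the channel behind, and get the hook fully home, down in the pocket of the bar inside; where that pocket has stopped along the channel has to be found by feel. Leave the rack hanging upright and square to the rail in front of it, be gentle (never press it on the rail with more than about 20 N) and do not disturb the small things standing around.

Things in the scene. Friction and masses are not known exactly. Their poses are not given: they have to be found in the camera images.
- slide_rack: White open rack 36 deep (x) x 84 wide (y) x 32 mm high with glass slides, 0.15 to 0.31 kg, standing on the desk. Origin: centre of its underside; z up, x towards its back, where a steel strap 24 mm wide (x = 18 to 22 mm) rises from the underside to a bridge plate (z = 66 to 71 mm, x = -3 to 38 mm) that carries a black grip above and the hook's foot at its far end.
- rack_grip (a point): Where to hold the rack: 15 mm below the top of its black grip, 100 mm above the rack's underside. The grip is an upright tab 10 mm thick (rack's x), 26 mm wide (y), 45 mm tall (71 to 115 mm above the underside), about over the centre of mass. Axes as the rack's.
- hook_tip (a point): Middle of the lower end of the hook's foot, 30 mm in +x from rack_grip and 64 mm below it. The foot, 6 mm thick (x), 20 mm wide (y), hangs 30 mm down from the bridge, its end rounded; between strap and foot is a gap of 10 mm for the lip. Axes as the rack's.
- load_rail: Fixed stand 250 mm long (y), 139 mm high. Origin: on the desk below the middle of its channel; z up, y along the channel, x away from the lip. The aluminium channel, 110 mm long (y -55 to 55 mm) and 12 mm wide (x -6 to 6 mm), lies between two grey housings and opens upward; its rear wall reaches z = 139 mm.
- lip_mid (a point): Middle of the lip: the rounded top edge, 125 mm above the desk, of the channel's front wall (x = -12 to -6 mm of the rail, 6 mm thick, 65 mm tall), on the robot's side. The rack hangs on this side, its x along the rail's x, lip between strap and foot (mid-gap: hook_tip at rail x = -1 mm), and leans up to 5 degrees. Axes as the rail's.
- bar_mid (a point): Middle of the channel at the height of the bar's top, 107 mm above the desk. The dark steel bar fills the channel and is braked firmly. Its one pocket, 25 mm long in y, 8 mm deep (floor 99 mm above the desk), is centred anywhere from y = -30 to 30 mm of this point: where is not reported. Foot on the pocket floor is home; elsewhere it rests 8 mm higher.
- filter_cube: Black cube 34 x 34 x 35 mm, loose, not to be disturbed. Origin: centre of its underside.
- coverslip_box: Clear small box 30 x 30 x 23 mm, loose, not to be disturbed. Origin: centre of its underside.
- objective_case: White canister with black cap, 42 mm across, 52 mm high, loose, not to be disturbed. Origin: centre of its underside.
Things that resemble listed ones, but are neither listed nor needed, are in the scene too. Of the things that look like the slide_rack, take the one that is farthest to the robot's left at the start.

How it is judged:
By the outcome, as a careful person would: the job done as asked, in the order asked, and still so for the second after the job is handed in, with the robot touching nothing.
It also fails if it takes over 72 s, if anything falls off the work surface, if the arm or the gripper's body presses on something with over 40 N, if the wrist force passes 120 N, or if a joint passes its speed limit or range.

### The arm

A 7-joint arm with a two-finger parallel gripper is mounted at the origin on a cart in front of the work surface, level with it; the furniture and walls round the work are solid. World frame = base frame: x ahead of the robot, y to its left, z up, the work surface at z = 0. Lengths are in m, angles in rad, forces in N, time in s.
With the tool pointing down it reaches from about 0.425 to 0.825 m from the base axis. Payload 3.6 kg.
Tool frame: the origin (TCP) lies between the finger pads; the fingertips stand r.tip_extent ahead of it and the grasp point (between the pads) lies 5 mm behind it (r.tip_extent is the distance from the TCP to the fingertips, in m); z points along the fingers, y is the line along which they close (so a half turn about z gives the same grasp; the last joint's range is limited). The gripper opens to 85 mm and grips with 20 to 120 N. Pads are 22 mm wide; open, the fingers measure 114 mm over their backs; the gripper's body (76 mm by 85 mm) begins 54 mm behind the grasp point. The pads swing forward as they close: fully open they stand 13 mm farther back than shut.
Start: joints at [-1.141, 0.615, -0.013, 1.423, 0.008, 1.103, -0.04], TCP at [0.286, 0.584, 0.245] pointing down, gripper open.
Joint ranges: [-3.12, 3.12], [-0.3, 2.06], [-1.34, 1.32], [0.26, 2.42], [-1.36, 4.5], [0.01, 1.98], [-2.84, 2.84]. Speed limits (rad/s): [2.79, 2.79, 3.14, 3.14, 3.14, 3.14, 3.14].

### API

Orientations are given as a unit quaternion [w, x, y, z].
In Python, from bench import r, camera, get_calibration, trace gives the robot as it stands.
- The arm moves only by the tool send_rows, never from a script. Its argument "rows" is a list of rows, each a list of 2 entries, a list of its own where there are three numbers: the shift along the tool's x, y, z in mm, then the turn, a rotation vector about the tool's x, y, z in units of 8 degrees (1.0 is 8 degrees). In form: [[[tx, ty, tz], [ax, ay, az]], ...]. A call has 1 to 5 rows; each row shifts and turns the commanded pose from where the row before left it, along the tool's axes as they then stand; what a row does not reach is not made up. A row lasts 1/10 s, in which the tool goes at most 50 mm and 8.59 degrees, less where a joint would pass 70% of its speed; a pose out of reach is approached as far as the arm can. A call is refused whole if a number of a shift passes 50 or a number of a turn 1, either way. A call with a gripper value outside its range is refused whole. "gripper" is the finger opening in mm, from 0 to 85.4, set as the call begins (left out, the last holds). The fingers move at their own pace and stop on an object; "grip_force" is the grip in N (left out, the last holds). Time passes only in rows, so rows that do not move let the fingers close. It gives the time, the measured TCP pose, the force, the opening and the grip force at its end, in the units of the state.
- r.get_state(): the state, without advancing time (a new reading comes with each control period).
- camera(name): name is "scene" or "top"; returns the picture (420x560x3 uint8, red, green, blue); there is no depth.
- get_calibration(name): a dict with "fx", "fy", "cx", "cy" (pixels), "rvec" (rotation vector, rad) and "tvec" (3), from world to camera coordinates, as OpenCV has them. Camera axes: x right, y down, z forward; pixel columns grow to the right and rows downward; lengths in m; the calibration is good to about 2 mm. A picture is of the moment at which its call begins. get_calibration takes no time and is no camera call.
- r.hand_in(): hands the job in; it is judged then, once.
Trained networks look in the newest picture that a camera, given by its name, has taken for a name from the list of things; names that differ only in an ending like _2 or _b are one class to them, and where a whole thing is asked for, a point or a joint stands for the part that bears it (a point fixed in the world has none). Each returns a list of dicts, best first, with "p" (0 to 1); they miss things now and then, are a little off and sometimes report something else, mostly with a low value. They report only what shows in the picture. A call takes as long as a camera call. They do not tell look-alikes from the thing itself.
- trace(camera, label): "region" (420x560 bool, what is visible of it) and "centre" ([column, row] in pixels, amid what is visible of it).
The state is a dict: "clock": time; "joint_positions": joint angles; "joint_vel": joint speeds; "joint_efforts": joint torques, N m; "ee_pos": TCP position; "eef_rot": TCP orientation; "contact_force": force on the tool from outside, world axes, zero at the start; "moment": the same for the moment, N m; "finger_gap": finger opening in m; "grip_force": force on a finger pad.
Only numpy, scipy, OpenCV 4.12 (cv2) and the standard library are available. Lean on these libraries where they do the work, as an engineer would, in place of code of your own. Each camera call takes 0.05 s, during which the arm holds its last target. There are 200 camera calls.

## Working session

There is one attempt and no reset: what is moved stays moved. The work goes in short steps, Python scripts to look and compute and a tool call to move; the robot and the scene stay as the last step left them, time stands still between calls to the robot, and variables do not carry over. Pictures are saved under pics/ and viewed, at most 10 in all, crops included, and the job is handed in when it is done.

Besides the shell and the picture viewer there is one more tool, called after "Emit:" in YAML: its name, and indented under it one key for each argument. send_rows: Moves the arm, as the interface text tells. Its arguments: {"type":"object","properties":{"rows":{"type":"array"},"gripper":{"type":"number"},"grip_force":{"type":"number"}},"required":["rows"]}

```bash
mkdir -p pics; ls
cat > h.py <<'E'
import numpy as np, cv2
from bench import r, camera, get_calibration, trace
def cal(n):
    c=get_calibration(n); R,_=cv2.Rodrigues(np.array(c['rvec'],float)); K=np.array([[c['fx'],0,c['cx']],[0,c['fy'],c['cy']],[0,0,1]],float)
    return K,R,np.array(c['tvec'],float)
def ray(n,uv,z):
    K,R,t=cal(n); d=R.T@np.linalg.inv(K)@np.array([uv[0],uv[1],1.]); o=-R.T@t
    return o+d*(z-o[2])/d[2]
def proj(n,P):
    K,R,t=cal(n); p=(K@(R@np.atleast_2d(P).T+t[:,None])).T; return p[:,:2]/p[:,2:]
def save(n,f): 
    im=camera(n); cv2.imwrite('pics/'+f,im[:,:,::-1].copy()); return im
E
python3 - <<'E'
from h import *
a=save('scene','s0.png'); b=save('top','t0.png')
for n in('scene','top'):
    K,R,t=cal(n); print(n,K[0,0],-R.T@t,R[2])
    for l in('slide_rack','rack_grip','load_rail','filter_cube','coverslip_box','objective_case'):
        for d in trace(n,l):
            ys,xs=np.where(d['region']); print(n,l,round(d['p'],2),np.round(d['centre']),xs.min(),xs.max(),ys.min(),ys.max(), ray(n,d['centre'],0.03).round(3))
s=r.get_state(); print(s, r.tip_extent)
E
```

```text
pics
scene 531.2897494561818 [-0.27608799 -0.50051028  0.67412122] [ 0.77845842  0.35696665 -0.51631124]
scene slide_rack 0.85 [387. 305.] 364 406 265 332 [ 0.476 -0.371  0.03 ]
scene slide_rack 0.72 [389. 221.] 366 405 184 239 [ 0.758 -0.3    0.03 ]
scene slide_rack 0.67 [300. 290.] 277 324 249 312 [ 0.447 -0.212  0.03 ]
scene rack_grip 0.82 [302. 291.] 277 324 250 311 [ 0.446 -0.216  0.03 ]
scene rack_grip 0.79 [386. 307.] 363 407 266 332 [ 0.471 -0.371  0.03 ]
scene rack_grip 0.67 [394. 220.] 366 405 185 239 [ 0.767 -0.309  0.03 ]
scene load_rail 0.82 [177. 199.] 125 228 153 247 [0.634 0.19  0.03 ]
scene filter_cube 0.59 [312. 249.] 303 318 243 262 [ 0.581 -0.184  0.03 ]
scene coverslip_box 0.52 [194. 272.] 185 201 263 281 [ 0.408 -0.003  0.03 ]
scene objective_case 0.89 [346. 252.] 336 355 238 267 [ 0.601 -0.251  0.03 ]
top 454.20760655824984 [ 0.51012644 -0.08507307  1.22412924] [ 0.05910429  0.00716737 -0.99822608]
top slide_rack 0.89 [396. 250.] 383 412 231 264 [ 0.47  -0.372  0.03 ]
top slide_rack 0.87 [368. 139.] 346 380 121 152 [ 0.764 -0.304  0.03 ]
top slide_rack 0.77 [33
[... 679 characters left out ...]
 -0.01260518,  1.42338832,  0.00809744,
        1.10338917, -0.04040125]), 'joint_vel': array([-7.88744027e-05,  2.48713554e-03,  6.66959000e-04, -1.58860686e-04,
       -9.97944943e-04,  1.19490320e-03,  1.05466793e-03]), 'joint_efforts': array([ 1.37219395e-04, -4.68970799e+01,  2.59088958e-01, -1.71314603e+01,
        1.00597681e-02,  1.47778803e-03, -9.81347270e-07]), 'ee_pos': array([0.28606447, 0.58364615, 0.24534697]), 'eef_rot': array([-1.71067664e-05,  2.25893519e-01,  9.74151999e-01,  2.18510349e-05]), 'contact_force': array([ 0.10832645, -0.44288403, -0.64750939]), 'moment': array([-0.00086283,  0.02877484, -0.03076708]), 'grip_force': 0.0, 'finger_gap': 0.08533927397879525} 0.014
```

Run:
```python
import cv2
a=cv2.imread('pics/t0.png'); b=cv2.imread('pics/s0.png')
cv2.imwrite('pics/t0c.png',cv2.resize(a[110:290,120:390],None,fx=2.96,fy=2.96,interpolation=cv2.INTER_CUBIC))
cv2.imwrite('pics/s0c.png',cv2.resize(b[140:340,120:380],None,fx=3,fy=3,interpolation=cv2.INTER_CUBIC))
```

```text
(no output)
```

View pics/t0c.png

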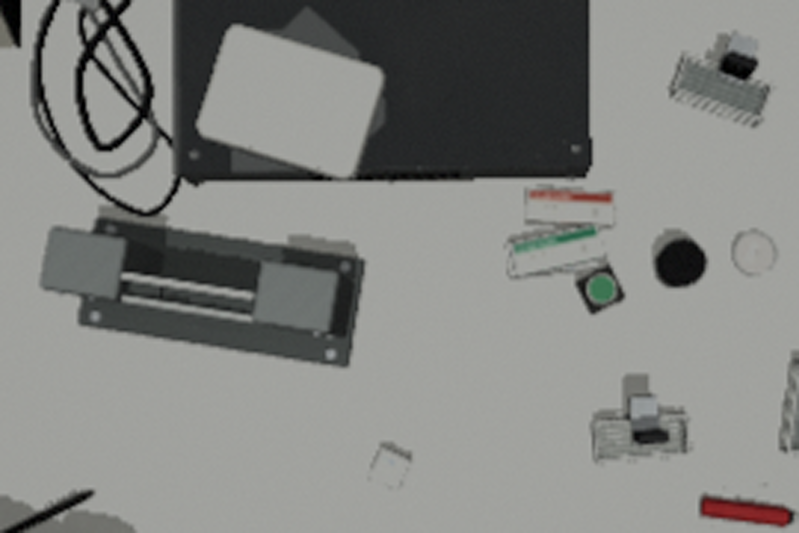

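View pics/s0c.png

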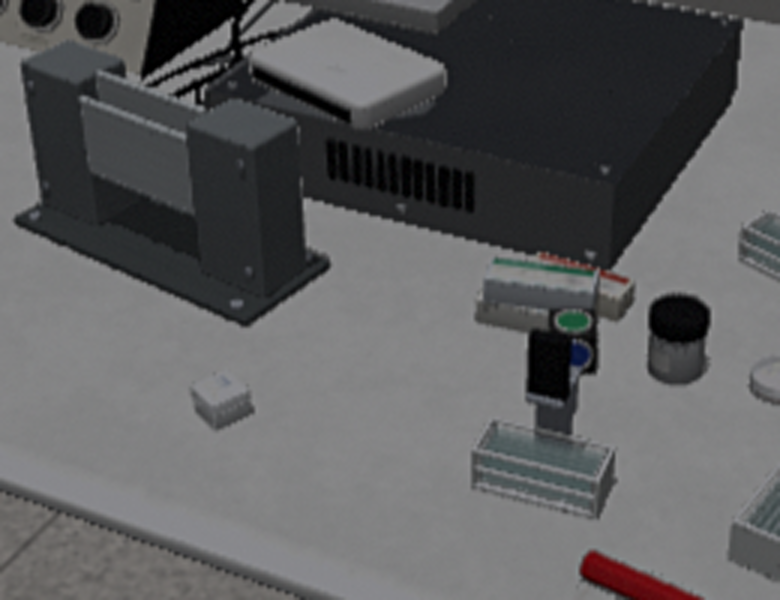

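Run:
```python
from h import *
t=cv2.imread('pics/t0.png'); s=cv2.imread('pics/s0.png')
g=t.astype(int).sum(2)/3
# lip & rear wall: per-column bright peaks
for u in range(160,206,5):
    col=g[196:226,u]; print(u,col.astype(int).tolist())
# dark grip
for n,im,(x0,x1,y0,y1) in(('top',t,(318,354,230,266)),('scene',s,(285,325,248,285))):
    d=(im[y0:y1,x0:x1].max(2)<45).astype(np.uint8)
    k,l,st,c=cv2.connectedComponentsWithStats(d)
    for i in range(1,k):
        if st[i,4]>8:
            pts=np.argwhere(l==i)[:,::-1].astype(np.float32)+[x0,y0]
            print(n,st[i],c[i]+[x0,y0],cv2.minAreaRect(pts.astype(np.float32)))
print(g[238:268,318:354].astype(int))
```

```text
160 [103, 101, 98, 95, 92, 84, 89, 97, 77, 58, 54, 49, 45, 39, 50, 47, 57, 65, 63, 63, 65, 64, 66, 66, 67, 66, 135, 159, 160, 158]
165 [31, 30, 31, 31, 31, 29, 110, 151, 134, 89, 63, 64, 59, 45, 116, 152, 109, 62, 63, 63, 64, 64, 64, 66, 67, 63, 94, 142, 159, 158]
170 [30, 29, 28, 28, 28, 28, 27, 129, 159, 116, 68, 64, 65, 51, 46, 128, 148, 99, 60, 64, 64, 65, 66, 66, 68, 66, 62, 105, 147, 160]
175 [34, 35, 37, 37, 38, 41, 40, 44, 132, 159, 111, 57, 55, 54, 43, 59, 134, 145, 98, 65, 65, 65, 67, 65, 65, 66, 67, 62, 113, 151]
180 [42, 40, 41, 41, 41, 42, 41, 40, 62, 135, 160, 113, 64, 60, 47, 40, 89, 142, 130, 85, 66, 62, 64, 67, 67, 67, 65, 68, 63, 135]
185 [42, 43, 42, 41, 41, 41, 42, 41, 41, 95, 146, 144, 97, 65, 65, 65, 49, 110, 153, 118, 72, 65, 64, 66, 69, 68, 67, 66, 68, 66]
190 [41, 43, 42, 42, 41, 40, 42, 43, 41, 40, 115, 153, 134, 89, 66, 65, 51, 36, 118, 153, 111, 66, 66, 64, 64, 66, 68, 67, 65, 64]
195 [52, 41, 42, 39, 42, 43, 44, 42, 43, 40, 43, 132, 160, 114, 66, 66, 63, 52, 48, 129, 153, 105, 63, 67, 65, 65, 68, 67, 67, 65]
200 [54, 43, 44, 44, 42, 42, 42, 43, 44, 42, 44, 47, 132, 159, 114, 65, 67, 65, 52, 67, 137, 144, 97, 64, 65, 63, 66, 68, 68, 68]
205 [71, 64, 51, 44, 42, 42, 44, 45, 42, 43, 42, 42, 68, 117, 107, 71, 58, 64, 70, 80, 96, 112, 95, 73, 66, 66, 66, 68, 67, 68]
top [16 25 11  5 40] [339.   257.05] ((339.0135192871094, 257.0810852050781), (3.781176805496216, 10.192737579345703), 80.53767395019531)
scene [ 11   0  23  26 372] [304.68010753 259.84946237] ((307.0, 260.5), (25.0, 22.0), 90.0)
[[160 161 160 ... 160 160 161]
 [160 160 160 ... 160 160 160]
 [161 160 161 ... 160 160 160]
 ...
 [160 160 138 ... 160 160 160]
 [161 160 154 ... 160 159 159]
 [160 159 161 ... 158 159 160]]
```

```bash
cat > m.py <<'E'
from h import *
t=cv2.imread('pics/t0.png'); s=cv2.imread('pics/s0.png')
g=t.astype(float).mean(2)
def line(z,r0):
    P=[]
    for u in range(166,203):
        c=r0+(u-165)*0.143; v=np.arange(int(c)-4,int(c)+5); w=np.clip(g[v,u]-75,0,None); P.append(ray('top',(u,(v*w).sum()/w.sum()),z)[:2])
    P=np.array(P); a,b=np.polyfit(P[:,1],P[:,0],1); return a,b
L=line(.125,211.2); Rr=line(.139,203.3)
print('lip x=a*y+b',L,'rear',Rr, 'yaw', np.degrees(np.arctan(-L[0])))
# inner faces ends of lip: columns on the lip line
print('left end', ray('top',(161.5,210.2),.125), 'right end',ray('top',(205,217.2),.139))
E
python3 - <<'E'
from m import *
print('grip top', ray('top',(339,257),.11), [ray('top',q,.115).round(4) for q in cv2.boxPoints(((339.0, 257.08), (4.8,11.2), 80.5))])
# scene: tab top-left etc
for l in('slide_rack','filter_cube','coverslip_box','objective_case'): pass
im=cv2.resize(s[140:250,110:240],None,fx=6,fy=5.4,interpolation=cv2.INTER_CUBIC)
yaw=np.arctan(-L[0]); e=np.array([np.cos(yaw),np.sin(yaw)]); f=np.array([-e[1],e[0]])
le=ray('top',(161.5,210.2),.125)[1]
ym=le-.055*np.cos(yaw); lip=np.array([L[0]*ym+L[1],ym])
print('lip mid',lip, 'e',e, 'rear minus lip', ((Rr[0]*ym+Rr[1])-lip[0])*e[0])
for y in(-.055,0,.055):
    for dx,z in((0,.125),(21-3,.139)):
        pass
    p=proj('scene',[*(lip+f*y),.125])[0]; q=(p-[110,140])*[6,5.4]
    cv2.circle(im,tuple(int(v) for v in q),4,(0,0,255),-1)
    c=lip+f*y+e*.021; p=proj('scene',[*c,.139])[0]; q=(p-[110,140])*[6,5.4]
    cv2.circle(im,tuple(int(v) for v in q),4,(0,255,0),-1)
im2=cv2.resize(s[240:320,270:330],None,fx=6,fy=6,interpolation=cv2.INTER_CUBIC)
cv2.imwrite('pics/a.png',im); 
im3=np.zeros((600,800,3),np.uint8); 
a=cv2.resize(t[236:272,316:356],None,fx=10,fy=10,interpolation=cv2.INTER_CUBIC); im3[:360,:400]=a; im3[:480,400:760]=im2
cv2.imwrite('pics/b.png',im3)
E
```

```text
lip x=a*y+b (np.float64(0.17505149441903126), np.float64(0.5376040195925835)) rear (np.float64(0.17176618314395237), np.float64(0.5564956914596358)) yaw -9.92910822304135
left end [0.57624101 0.2174878  0.125     ] right end [0.55710826 0.10924821 0.139     ]
grip top [ 0.45652285 -0.21251396  0.11      ] [array([ 0.4603, -0.1976,  0.115 ]), array([ 0.4644, -0.2245,  0.115 ]), array([ 0.4529, -0.2262,  0.115 ]), array([ 0.4488, -0.1993,  0.115 ])]
lip mid [0.56619196 0.1633116 ] e [ 0.98502185 -0.17242955] rear minus lip 0.018080216399260787
```

View pics/a.png

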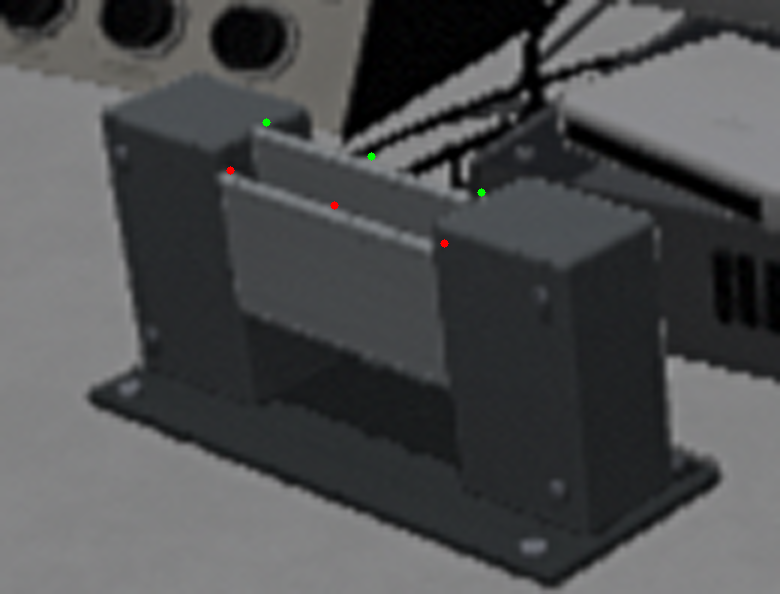

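View pics/b.png

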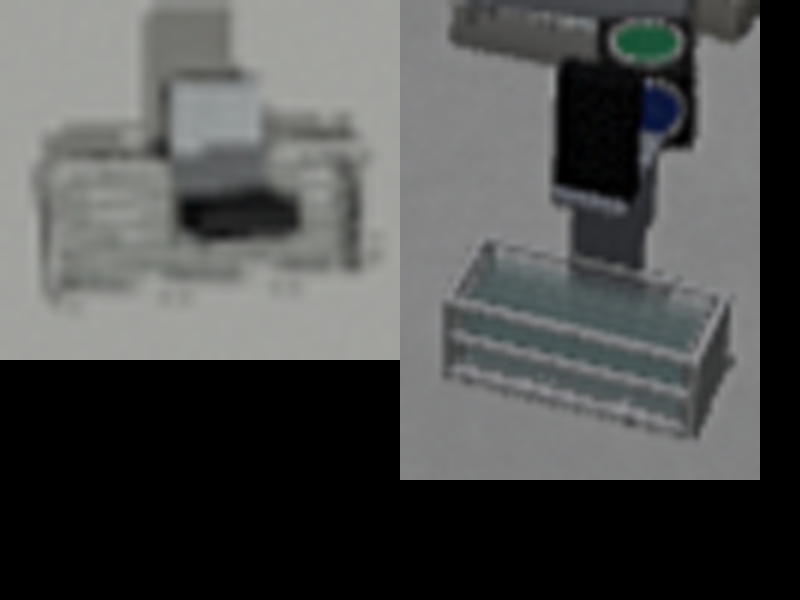

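Run:
```python
from m import *
S=lambda x,y:(270+(x-400)/6,240+y/6)
T=lambda x,y:(316+x/10,236+y/10)
def e2(n,a,b,z):
    A=ray(n,a,z);B=ray(n,b,z);d=A-B; print(n,A.round(4),B.round(4),'len',np.linalg.norm(d).round(4),'yaw',np.degrees(np.arctan2(-d[0],d[1])).round(1))
e2('scene',S(445,378),S(695,435),0); e2('scene',S(447,303),S(690,357),.032); e2('scene',S(487,245),S(728,298),.032)
e2('scene',S(555,190),S(625,207),.071)
e2('top',T(55,305),T(355,272),0.0);e2('top',T(40,160),T(350,130),0.032)
e2('top',T(180,213),T(300,213),0.115)
A=lambda x,y:(110+x/6,140+y/5.4)
e2('scene',A(222,178),A(435,248),.125)
# triangulate lip left end
print(ray('scene',A(222,178),.125),ray('top',(161.5,210.2),.125))
```

```text
lip x=a*y+b (np.float64(0.17505149441903126), np.float64(0.5376040195925835)) rear (np.float64(0.17176618314395237), np.float64(0.5564956914596358)) yaw -9.92910822304135
left end [0.57624101 0.2174878  0.125     ] right end [0.55710826 0.10924821 0.139     ]
scene [ 0.427  -0.1757  0.    ] [ 0.4363 -0.2571  0.    ] len 0.0819 yaw 6.5
scene [ 0.4257 -0.1768  0.032 ] [ 0.4344 -0.2546  0.032 ] len 0.0782 yaw 6.4
scene [ 0.4571 -0.1762  0.032 ] [ 0.4656 -0.2551  0.032 ] len 0.0794 yaw 6.1
scene [ 0.4459 -0.2037  0.071 ] [ 0.4474 -0.2263  0.071 ] len 0.0227 yaw 3.7
top [ 0.4265 -0.1777  0.    ] [ 0.4343 -0.2582  0.    ] len 0.0808 yaw 5.5
top [ 0.4664 -0.1721  0.032 ] [ 0.4731 -0.2532  0.032 ] len 0.0814 yaw 4.7
top [ 0.4562 -0.1998  0.115 ] [ 0.4558 -0.2289  0.115 ] len 0.0291 yaw -0.8
scene [0.5685 0.2159 0.125 ] [0.5518 0.1097 0.125 ] len 0.1075 yaw -8.9
[0.56849912 0.21586401 0.125     ] [0.57624101 0.2174878  0.125     ]
```

```bash
cat > plan.py <<'E'
import numpy as np
from scipy.spatial.transform import Rotation as Ro
from bench import r
def pose():
    s=r.get_state(); q=np.array(s['eef_rot']); R=Ro.from_quat([q[1],q[2],q[3],q[0]]); return np.array(s['ee_pos']),R,s
def yawR(y): # tool down, y_tool at yaw y deg
    c,s=np.cos(np.radians(y)),np.sin(np.radians(y)); return Ro.from_matrix(np.array([[-s,c,0],[c,s,0],[0,0,-1.]]))
def plan(wps,start=None,nd=0):
    p,R=(start or pose()[:2]); rows=[]
    for tp,ty,n in wps:
        for k in range(n,0,-1):
            d=R.inv().apply(np.array(tp)-p)/k*1000; a=(R.inv()*yawR(ty)).as_rotvec()/k/np.radians(8)
            d=d.round(nd); a=a.round(3); rows.append([d.tolist(),a.tolist()])
            p=p+R.apply(d/1000); R=R*Ro.from_rotvec(a*np.radians(8))
    for i in range(0,len(rows),5): print(str(rows[i:i+5]).replace(' ',''))
    return p,R
def st():
    p,R,s=pose(); y=R.as_matrix()[:,1]; print('t',round(s['clock'],2),'p',(p*1000).round(1),'yaw',np.degrees(np.arctan2(y[1],y[0])).round(2),'F',np.round(s['contact_force'],2),'M',np.round(s['moment'],3),'gap',round(s['finger_gap']*1000,1),s['grip_force'])
E
python3 -c "
from plan import *
plan([((.455,.15,.23),5.8,10),((.455,-.2145,.2),5.8,8),((.455,-.2145,.14),5.8,2)])"
```

```text
[[[-34.0,-32.0,2.0],[0.0,-0.0,0.726]],[[-37.0,-28.0,1.0],[0.0,-0.0,0.726]],[[-40.0,-24.0,2.0],[0.0,-0.0,0.726]],[[-42.0,-20.0,1.0],[0.0,-0.0,0.726]],[[-44.0,-15.0,2.0],[-0.0,-0.0,0.726]]]
[[[-45.0,-11.0,1.0],[-0.0,-0.0,0.726]],[[-46.0,-6.0,2.0],[-0.0,-0.0,0.726]],[[-47.0,-1.0,1.0],[-0.0,-0.0,0.726]],[[-46.0,3.0,2.0],[-0.0,-0.0,0.727]],[[-46.0,8.0,1.0],[-0.0,-0.0,0.726]]]
[[[-45.0,-5.0,4.0],[-0.0,-0.0,0.0]],[[-45.0,-5.0,4.0],[-0.0,-0.0,0.0]],[[-45.0,-5.0,4.0],[-0.0,-0.0,0.0]],[[-46.0,-4.0,4.0],[-0.0,-0.0,0.0]],[[-45.0,-5.0,4.0],[-0.0,-0.0,0.0]]]
[[[-46.0,-4.0,3.0],[-0.0,-0.0,0.0]],[[-45.0,-5.0,4.0],[-0.0,-0.0,0.0]],[[-46.0,-4.0,3.0],[-0.0,-0.0,0.0]],[[0.0,-0.0,30.0],[-0.0,-0.0,0.0]],[[0.0,-0.0,30.0],[-0.0,-0.0,0.0]]]
```

Emit:
send_rows:
  rows:
    - [[-34,-32,2],[0,0,0.726]]
    - [[-37,-28,1],[0,0,0.726]]
    - [[-40,-24,2],[0,0,0.726]]
    - [[-42,-20,1],[0,0,0.726]]
    - [[-44,-15,2],[0,0,0.726]]

```text
clock: 1.2
ee_pos: [0.3706, 0.365, 0.2377]
eef_rot: [0.0, 0.465, 0.886, 0.001]
contact_force: [0.7, 0.5, 1.2]
finger_gap: 0.0855
grip_force: 0.0
```

Emit:
send_rows:
  rows:
    - [[-45,-11,1],[0,0,0.726]]
    - [[-46,-6,2],[0,0,0.726]]
    - [[-47,-1,1],[0,0,0.726]]
    - [[-46,3,2],[0,0,0.727]]
    - [[-46,8,1],[0,0,0.726]]

```text
clock: 1.7
ee_pos: [0.4556, 0.1486, 0.2306]
eef_rot: [0.0, 0.672, 0.741, 0.0]
contact_force: [1.6, -0.1, -1.2]
finger_gap: 0.0853
grip_force: 0.0
```

Emit:
send_rows:
  rows:
    - [[-45,-5,4],[0,0,0]]
    - [[-45,-5,4],[0,0,0]]
    - [[-45,-5,4],[0,0,0]]
    - [[-46,-4,4],[0,0,0]]
    - [[-45,-5,4],[0,0,0]]

```text
clock: 2.2
ee_pos: [0.4543, -0.0788, 0.2106]
eef_rot: [0.001, 0.67, 0.742, 0.0]
contact_force: [1.4, -0.4, 0.4]
finger_gap: 0.0854
grip_force: 0.0
```

Emit:
send_rows:
  rows:
    - [[-46,-4,3],[0,0,0]]
    - [[-45,-5,4],[0,0,0]]
    - [[-46,-4,3],[0,0,0]]
    - [[0,0,30],[0,0,0]]
    - [[0,0,20],[0,0,0]]

```text
clock: 2.7
ee_pos: [0.4546, -0.2168, 0.1496]
eef_rot: [0.0, 0.672, 0.741, -0.0]
contact_force: [-0.2, 1.3, -0.4]
finger_gap: 0.0851
grip_force: 0.0
```

Run:
```python
from h import *; from plan import *
st()
a=save('top','t1.png');b=save('scene','s1.png'); st()
im=np.zeros((420,800,3),np.uint8)
im[:400,:400]=cv2.resize(a[226:276,306:356,::-1],(400,400),interpolation=cv2.INTER_CUBIC)
im[:400,400:]=cv2.resize(b[225:325,255:355,::-1],(400,400),interpolation=cv2.INTER_CUBIC)
cv2.imwrite('pics/c.png',im)
```

```text
t 2.7 p [ 454.6 -216.8  149.6] yaw 5.57 F [-0.22  1.28 -0.37] M [ 0.085 -0.021 -0.018] gap 85.1 0.0
t 2.8 p [ 453.4 -214.1  148.2] yaw 5.76 F [-0.67  1.25  0.18] M [0.002 0.022 0.036] gap 85.9 0.0
```

View pics/c.png

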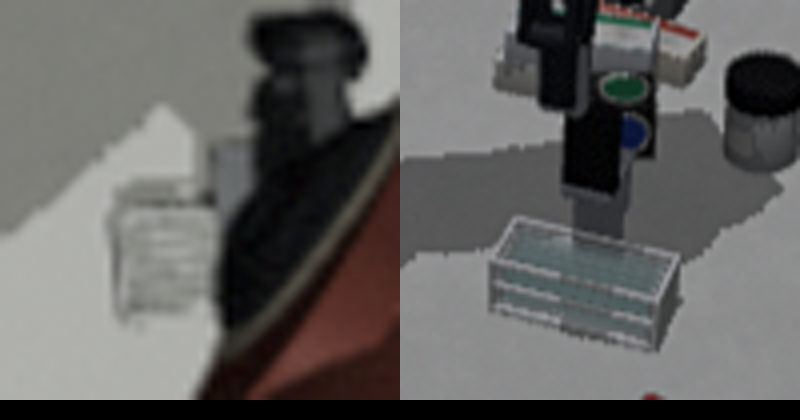

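Emit:
send_rows:
  rows:
    - [[0,1,20],[0,0,0]]
    - [[0,0,20],[0,0,0]]
    - [[0,0,14],[0,0,0]]
    - [[0,0,0],[0,0,0]]

```text
clock: 3.2
ee_pos: [0.4559, -0.2139, 0.0959]
eef_rot: [-0.001, 0.67, 0.742, -0.0]
contact_force: [0.5, -0.3, -0.5]
finger_gap: 0.0855
grip_force: 0.0
```

Emit:
send_rows:
  rows:
    - [[0,0,0],[0,0,0]]
    - [[0,0,0],[0,0,0]]
    - [[0,0,0],[0,0,0]]
    - [[0,0,0],[0,0,0]]
    - [[0,0,0],[0,0,0]]
  gripper: 0
  grip_force: 60

```text
clock: 3.7
ee_pos: [0.4562, -0.2147, 0.0967]
eef_rot: [0.0, 0.67, 0.742, 0.0]
contact_force: [0.6, -0.6, -1.1]
finger_gap: 0.0122
grip_force: 0.0
```

Emit:
send_rows:
  rows:
    - [[0,0,0],[0,0,0]]
    - [[0,0,0],[0,0,0]]

```text
clock: 3.9
ee_pos: [0.4562, -0.2148, 0.0968]
eef_rot: [0.0, 0.67, 0.742, 0.0]
contact_force: [-0.8, 0.1, 4.8]
finger_gap: 0.0091
grip_force: 59.2
```

Emit:
send_rows:
  rows:
    - [[0,0,-10],[0,0,0]]
    - [[0,0,-20],[0,0,0]]
    - [[0,0,-40],[0,0,0]]
    - [[0,0,-45],[0,0,0]]
    - [[0,0,-38],[0,0,0]]

```text
clock: 4.4
ee_pos: [0.4556, -0.2145, 0.2512]
eef_rot: [-0.0, 0.671, 0.742, -0.0]
contact_force: [0.6, -0.3, -3.9]
finger_gap: 0.0095
grip_force: 58.7
```

Run:
```python
from plan import *
st()
plan([((.541,.167,.25),-9.6,15)])
```

```text
t 4.4 p [ 455.6 -214.5  251.2] yaw 5.79 F [ 0.62 -0.26 -3.88] M [ 0.024 -0.048  0.01 ] gap 9.5 58.74214768409729
[[[25.0,8.0,0.0],[-0.0,0.0,0.128]],[[25.0,8.0,0.0],[-0.0,0.0,0.128]],[[25.0,7.0,0.0],[-0.0,0.0,0.128]],[[25.0,7.0,0.0],[-0.0,0.0,0.128]],[[25.0,6.0,0.0],[-0.0,0.0,0.128]]]
[[[25.0,6.0,0.0],[-0.0,0.0,0.128]],[[26.0,6.0,0.0],[-0.0,0.0,0.128]],[[26.0,5.0,0.0],[-0.0,0.0,0.128]],[[26.0,5.0,0.0],[-0.0,0.0,0.128]],[[26.0,4.0,0.0],[-0.0,0.0,0.129]]]
[[[26.0,4.0,0.0],[-0.0,0.0,0.128]],[[26.0,3.0,0.0],[-0.0,0.0,0.129]],[[25.0,3.0,0.0],[-0.001,0.001,0.128]],[[26.0,2.0,1.0],[-0.0,0.0,0.129]],[[25.0,2.0,0.0],[-0.001,0.001,0.128]]]
```

Emit:
send_rows:
  rows:
    - [[12,4,0],[0,0,0.128]]
    - [[25,8,0],[0,0,0.128]]
    - [[25,7,0],[0,0,0.128]]
    - [[25,7,0],[0,0,0.128]]
    - [[25,6,0],[0,0,0.128]]

```text
clock: 4.9
ee_pos: [0.4804, -0.0996, 0.2491]
eef_rot: [-0.001, 0.703, 0.711, -0.0]
contact_force: [0.1, -0.1, -2.1]
finger_gap: 0.009
grip_force: 58.7
```

Emit:
send_rows:
  rows:
    - [[25,6,0],[0,0,0.128]]
    - [[26,6,0],[0,0,0.128]]
    - [[26,5,0],[0,0,0.128]]
    - [[26,5,0],[0,0,0.128]]
    - [[26,4,0],[0,0,0.129]]

```text
clock: 5.4
ee_pos: [0.5095, 0.0287, 0.249]
eef_rot: [-0.001, 0.734, 0.679, -0.001]
contact_force: [0.5, -0.1, -2.6]
finger_gap: 0.009
grip_force: 58.7
```

Emit:
send_rows:
  rows:
    - [[26,4,0],[0,0,0.128]]
    - [[26,3,0],[0,0,0.129]]
    - [[25,3,0],[0,0,0.128]]
    - [[26,2,0],[0,0,0.129]]
    - [[25,2,0],[0,0,0.128]]

```text
clock: 5.9
ee_pos: [0.5377, 0.1543, 0.2489]
eef_rot: [-0.0, 0.764, 0.645, -0.001]
contact_force: [0.9, -0.7, -2.8]
finger_gap: 0.0094
grip_force: 58.8
```

Emit:
send_rows:
  rows:
    - [[13,4,0],[0,0,0]]
    - [[0,0,10],[0,0,0]]
    - [[0,0,20],[0,0,0]]
    - [[0,0,5],[0,0,0]]
    - [[0,0,0],[0,0,0]]

```text
clock: 6.4
ee_pos: [0.5436, 0.1634, 0.213]
eef_rot: [-0.0, 0.764, 0.645, -0.002]
contact_force: [-0.2, 0.2, -3.2]
finger_gap: 0.0093
grip_force: 58.7
```

Run:
```python
from h import *; from plan import *
st()
a=save('top','t2.png');b=save('scene','s2.png'); st()
im=np.zeros((600,800,3),np.uint8)
im[:500,:400]=cv2.resize(a[165:240,150:210,::-1],(400,500),interpolation=cv2.INTER_CUBIC)
im[:600,400:]=cv2.resize(b[120:240,130:210,::-1],(400,600),interpolation=cv2.INTER_CUBIC)
cv2.imwrite('pics/d.png',im)
```

```text
t 6.4 p [543.6 163.4 213. ] yaw -9.71 F [-0.15  0.17 -3.15] M [ 0.01  -0.02   0.002] gap 9.3 58.69769632816315
t 6.5 p [545.  164.3 214.7] yaw -9.67 F [ 0.41  0.37 -2.12] M [ 0.01  -0.048 -0.032] gap 8.8 58.69913041591644
```

View pics/d.png

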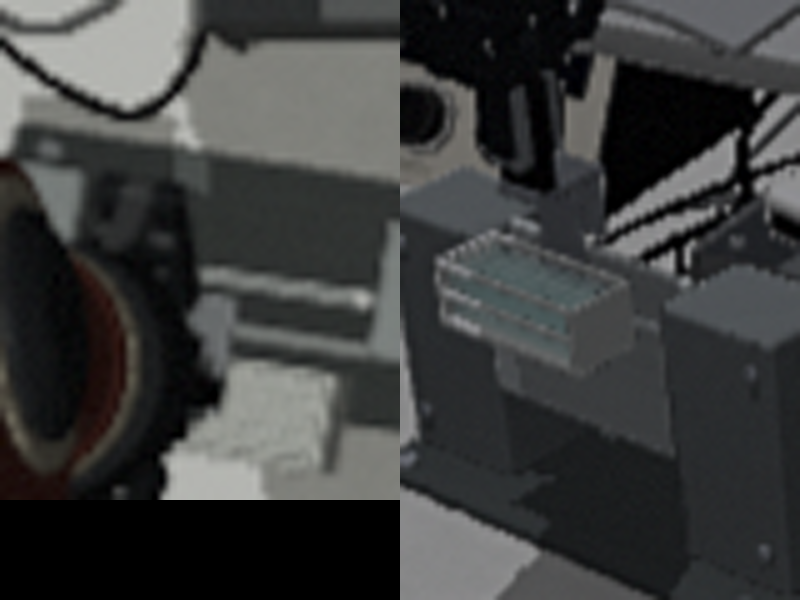

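Run:
```python
from h import *
a=cv2.imread('pics/t2.png').astype(int).mean(2).astype(int)
print('cols178-190 rows 200-226'); 
for v in range(200,226): print(v,a[v,176:194])
yaw=np.radians(-9.7); e=np.array([np.cos(yaw),np.sin(yaw)]); f=np.array([-e[1],e[0]])
tcp=np.array([.5443,.1639])
c=ray('top',(185.7,208.9),.188)
print('corner rel TCP in rail axes', (c[:2]-tcp)@e,(c[:2]-tcp)@f)
for b in(.010,.012,.013): print(proj('top',[*(tcp+e*.033-f*b),.188]))
```

```text
cols178-190 rows 200-226
200 [21 13 23 42 48 47 46 48 46 48 48 46 48 49 49 49 48 49]
201 [24 10 14 40 47 47 49 48 49 48 47 48 49 47 50 48 48 48]
202 [20 11 11 40 46 50 47 49 48 47 49 48 48 49 47 47 49 47]
203 [15 12  9 32 48 47 47 47 48 46 48 50 48 48 48 48 48 48]
204 [16  9  9 35 48 53 44 45 47 48 49 47 48 48 48 47 49 47]
205 [ 13  13   8  48  91 105 103 109  93  81  64  54  47  45  48  48  48  48]
206 [ 16  15  11  41 107 126 123 125 118 111 105 101 102 102  90  82  68  56]
207 [ 16  11   9  24  76  89  89  93 103 108 119 124 124 121 114 112 106 102]
208 [ 16  13   6  17  42  45  48  56  67  74  84  86  86  88 103 107 124 127]
209 [14 16 10 26 80 91 98 84 73 57 46 44 48 52 65 72 89 87]
210 [ 12  16  12  58  95 107 110 103 103  73  47  46  46  46  44  47  46  44]
211 [  6  25  40  82  99 104 104 106 109  72  46  47  46  47  47  47  47  47]
212 [ 11  27  75  99 103 104 104 105 111  72  44  47  47  46  45  45  47  48]
213 [  4  18  74  96 105 104 105 105 107  90  75  69  60  52  42  43  46  46]
214 [ 11   8  42  80 101 105 105 108  94 106 111 109 104  97  93  91  79  71]
215 [  7  12 
[... 303 characters left out ...]
[  6   5  11  24  47  60  95 101 100 115 125 128 128 126 105  92  68  54]
220 [ 11  10   7  18  32  51  94  91 124 145 150 151 136 139 132 126 123 126]
221 [  7  13   9  11  14  33  62  73 133 152 153 156 147 148 151 148 150 150]
222 [  8   6  11   5   5  12  17  51 130 150 151 152 153 153 153 153 155 158]
223 [  6   9  11   8   5   5   5  65 130 152 149 150 152 150 149 150 152 154]
224 [ 12   6   5   9   5   0   4  89 136 151 150 152 154 156 150 152 150 146]
225 [ 11   6   8   3   4  18  28 106 144 153 151 151 152 152 149 152 150 149]
corner rel TCP in rail axes 0.033143994690733994 -0.013875307459757687
[[184.02329113 208.70138808]]
[[184.8831759 208.8359047]]
[[185.3131394  208.90316632]]
```

Run:
```python
from h import *
t=cv2.imread('pics/t0.png').astype(float).mean(2)
lip=np.array([.56619,.16331]);yaw=np.radians(-9.93); e=np.array([np.cos(yaw),np.sin(yaw)]); f=np.array([-e[1],e[0]])
ys=np.arange(-56,57,2.)
for x in (5,7,9,11,13):
    uv=np.array([proj('top',[*(lip+e*x/1000+f*y/1000),.107])[0] for y in ys]).astype(np.float32)
    print(x,cv2.remap(t.astype(np.float32),uv[:,0][None],uv[:,1][None],cv2.INTER_LINEAR)[0].round().astype(int).tolist())
```

```text
5 [112, 113, 111, 103, 86, 67, 61, 50, 44, 51, 61, 64, 65, 61, 50, 43, 46, 53, 59, 63, 59, 57, 48, 39, 46, 53, 60, 66, 67, 64, 52, 44, 46, 51, 55, 61, 62, 56, 46, 40, 46, 51, 53, 50, 56, 52, 43, 41, 49, 55, 60, 64, 64, 59, 48, 43, 46]
7 [112, 112, 110, 100, 78, 62, 58, 54, 49, 51, 53, 55, 55, 54, 47, 49, 51, 52, 53, 52, 47, 46, 47, 49, 52, 53, 54, 56, 57, 58, 57, 49, 41, 42, 42, 43, 43, 41, 40, 41, 42, 44, 41, 30, 44, 48, 47, 48, 51, 52, 54, 56, 58, 59, 57, 52, 47]
9 [111, 112, 109, 100, 75, 67, 64, 63, 61, 62, 64, 65, 65, 63, 59, 60, 61, 61, 63, 62, 57, 55, 57, 60, 62, 63, 65, 66, 66, 65, 63, 56, 49, 50, 52, 51, 49, 46, 46, 49, 52, 54, 51, 35, 51, 58, 58, 60, 62, 64, 65, 65, 64, 64, 63, 60, 56]
11 [111, 111, 109, 97, 74, 64, 65, 66, 66, 66, 66, 67, 66, 66, 65, 65, 66, 65, 65, 66, 67, 65, 64, 65, 65, 65, 65, 65, 65, 65, 64, 62, 59, 60, 63, 63, 59, 54, 55, 58, 61, 61, 56, 43, 54, 64, 64, 65, 65, 65, 65, 64, 63, 63, 64, 63, 58]
13 [112, 112, 110, 96, 74, 61, 66, 70, 72, 70, 67, 66, 64, 64, 65, 68, 71, 67, 65, 63, 61, 62, 66, 71, 70, 66, 65, 62, 63, 64, 68, 71, 69, 67, 66, 64, 64, 63, 67, 71, 71, 65, 58, 46, 50, 63, 68, 70, 69, 66, 64, 61, 62, 64, 68, 69, 62]
```

Emit:
send_rows:
  rows:
    - [[8,0,0],[0,0,0]]
    - [[8,0,0],[0,0,0]]
    - [[8,0,0],[0,0,0]]
    - [[0,0,8],[0,0,0]]
    - [[0,0,8],[0,0,0]]

```text
clock: 7.0
ee_pos: [0.5485, 0.1896, 0.1977]
eef_rot: [0.0, 0.763, 0.646, -0.0]
contact_force: [0.0, 0.3, -2.5]
finger_gap: 0.0088
grip_force: 58.8
```

Emit:
send_rows:
  rows:
    - [[0,0,5],[0,0,0]]
    - [[0,0,4],[0,0,0]]
    - [[0,0,4],[0,0,0]]
    - [[0,0,3],[0,0,0]]
    - [[0,0,0],[0,0,0]]

```text
clock: 7.5
ee_pos: [0.5484, 0.1889, 0.1819]
eef_rot: [-0.0, 0.764, 0.645, -0.0]
contact_force: [0.2, -0.2, -3.0]
finger_gap: 0.0093
grip_force: 58.7
```

Run:
```python
from plan import *
for i in range(3): st(); 
p,R,s=pose(); e=np.array([.985,-.1722]);f=np.array([.1722,.985]); d=p[:2]-[.56619,.16331]; print(d@e,d@f)
```

```text
t 7.5 p [548.4 188.9 181.9] yaw -9.6 F [ 0.25 -0.21 -3.01] M [-0.036 -0.012 -0.034] gap 9.3 58.744913935661316
t 7.5 p [548.4 188.9 181.9] yaw -9.6 F [ 0.25 -0.21 -3.01] M [-0.036 -0.012 -0.034] gap 9.3 58.744913935661316
t 7.5 p [548.4 188.9 181.9] yaw -9.6 F [ 0.25 -0.21 -3.01] M [-0.036 -0.012 -0.034] gap 9.3 58.744913935661316
-0.021908922744583448 0.022119428318867262
```

Emit:
send_rows:
  rows:
    - [[-1,0,3],[0,0,0]]
    - [[0,0,3],[0,0,0]]
    - [[0,0,3],[0,0,0]]
    - [[0,0,3],[0,0,0]]
    - [[0,0,0],[0,0,0]]

```text
clock: 8.0
ee_pos: [0.5481, 0.188, 0.1697]
eef_rot: [-0.0, 0.764, 0.646, -0.001]
contact_force: [-0.1, -0.0, -2.8]
finger_gap: 0.009
grip_force: 58.7
```

Emit:
send_rows:
  rows:
    - [[0,0,1],[0,0,0]]
    - [[0,0,1],[0,0,0]]
    - [[0,0,0],[0,0,0]]

```text
clock: 8.3
ee_pos: [0.5485, 0.1881, 0.1682]
eef_rot: [-0.0, 0.764, 0.646, -0.0]
contact_force: [0.1, -0.4, -3.2]
finger_gap: 0.0091
grip_force: 58.7
```

Emit:
send_rows:
  rows:
    - [[0,0,1],[0,0,0]]
    - [[0,0,0],[0,0,0]]

```text
clock: 8.5
ee_pos: [0.5486, 0.1881, 0.1674]
eef_rot: [0.0, 0.764, 0.646, 0.0]
contact_force: [-0.4, 0.3, -2.1]
finger_gap: 0.0093
grip_force: 59.0
```

Emit:
send_rows:
  rows:
    - [[0,0,1],[0,0,0]]
    - [[0,0,0],[0,0,0]]

```text
clock: 8.7
ee_pos: [0.5485, 0.1877, 0.1662]
eef_rot: [0.0, 0.764, 0.645, -0.0]
contact_force: [-0.3, -0.8, -2.7]
finger_gap: 0.0095
grip_force: 58.9
```

Emit:
send_rows:
  rows:
    - [[0,0,1],[0,0,0]]
    - [[0,0,0],[0,0,0]]

```text
clock: 8.9
ee_pos: [0.5484, 0.1877, 0.1651]
eef_rot: [0.0, 0.764, 0.645, -0.0]
contact_force: [0.0, -1.5, -4.6]
finger_gap: 0.0089
grip_force: 58.9
```

Emit:
send_rows:
  rows:
    - [[0,0,1],[0,0,0]]
    - [[0,0,0],[0,0,0]]

```text
clock: 9.1
ee_pos: [0.5484, 0.1878, 0.1641]
eef_rot: [0.0, 0.764, 0.645, -0.0]
contact_force: [-0.3, -2.0, -2.4]
finger_gap: 0.0089
grip_force: 58.8
```

Emit:
send_rows:
  rows:
    - [[0,0,1],[0,0,0]]
    - [[0,0,0],[0,0,0]]

```text
clock: 9.3
ee_pos: [0.5485, 0.1878, 0.1632]
eef_rot: [0.0, 0.764, 0.645, -0.0]
contact_force: [1.0, -1.4, -2.3]
finger_gap: 0.0095
grip_force: 58.8
```

Emit:
send_rows:
  rows:
    - [[-1,0,1],[0,0,0]]
    - [[0,0,1],[0,0,0]]
    - [[0,0,0],[0,0,0]]

```text
clock: 9.6
ee_pos: [0.5482, 0.1876, 0.1611]
eef_rot: [-0.0, 0.764, 0.646, 0.0]
contact_force: [0.4, -0.1, -3.1]
finger_gap: 0.0091
grip_force: 58.8
```

Emit:
send_rows:
  rows:
    - [[0,0,1],[0,0,0]]
    - [[0,0,0],[0,0,0]]

```text
clock: 9.8
ee_pos: [0.5482, 0.1873, 0.1602]
eef_rot: [-0.0, 0.764, 0.646, -0.0]
contact_force: [0.0, -0.5, -2.4]
finger_gap: 0.0088
grip_force: 58.8
```

Emit:
send_rows:
  rows:
    - [[0,0,1],[0,0,0]]
    - [[0,0,0],[0,0,0]]

```text
clock: 10.0
ee_pos: [0.5484, 0.1873, 0.1598]
eef_rot: [-0.0, 0.764, 0.646, 0.0]
contact_force: [-0.2, -0.5, 0.1]
finger_gap: 0.009
grip_force: 59.2
```

Emit:
send_rows:
  rows:
    - [[0,0,0.5],[0,0,0]]
    - [[0,0,0],[0,0,0]]
    - [[0,0,0],[0,0,0]]

```text
clock: 10.3
ee_pos: [0.5484, 0.1873, 0.1596]
eef_rot: [-0.0, 0.764, 0.646, 0.0]
contact_force: [-2.9, 0.0, 6.5]
finger_gap: 0.0089
grip_force: 60.0
```

Emit:
send_rows:
  rows:
    - [[0,0,0],[0,0,0]]
    - [[0,0,0],[0,0,0]]
    - [[0,0,0],[0,0,0]]
    - [[0,0,0],[0,0,0]]
    - [[0,0,0],[0,0,0]]
  gripper: 50

```text
clock: 10.8
ee_pos: [0.5484, 0.187, 0.1587]
eef_rot: [0.0, 0.764, 0.646, -0.0]
contact_force: [-0.2, -0.2, -0.5]
finger_gap: 0.05
grip_force: 0.0
```

Run:
```python
from h import *; from plan import *
b=save('scene','s3.png'); st()
cv2.imwrite('pics/e.png',cv2.resize(b[120:240,120:250,::-1],(780,600),interpolation=cv2.INTER_CUBIC))
```

```text
t 10.85 p [548.4 187.  158.7] yaw -9.59 F [-0.67 -0.51 -0.86] M [0.012 0.022 0.058] gap 50.1 0.0
```

View pics/e.png

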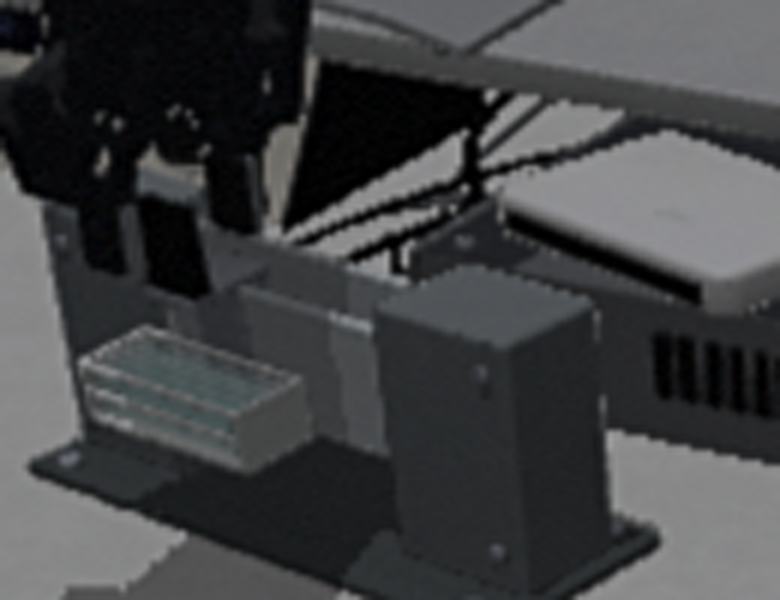

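The rack hangs in front of the rail (rack about (190,400), tab about (175,245)) with clearance between both fingers. Next I raise the gripper straight up.

Emit:
send_rows:
  rows:
    - [[0,0,-5],[0,0,0]]
    - [[0,0,-15],[0,0,0]]
    - [[0,0,-30],[0,0,0]]
    - [[0,0,-40],[0,0,0]]
    - [[0,-30,-30],[0,0,0]]

```text
clock: 11.35
ee_pos: [0.5221, 0.1906, 0.2814]
eef_rot: [0.002, 0.765, 0.644, 0.002]
contact_force: [-0.1, 1.4, 0.8]
finger_gap: 0.0499
grip_force: 0.0
```

Emit:
send_rows:
  rows:
    - [[-45,-20,0],[0,0,0]]
    - [[-45,-10,0],[0,0,0]]
    - [[-45,0,0],[0,0,0]]
    - [[-45,0,0],[0,0,0]]
    - [[-45,0,0],[0,0,0]]

```text
clock: 11.85
ee_pos: [0.4512, -0.0264, 0.2796]
eef_rot: [0.0, 0.764, 0.646, 0.001]
contact_force: [0.4, -0.7, -0.6]
finger_gap: 0.0497
grip_force: 0.0
```

Run:
```python
from h import *; from plan import *
a=save('top','t4.png');b=save('scene','s4.png'); st()
im=np.zeros((600,800,3),np.uint8)
im[:600,:400]=cv2.resize(a[165:255,140:200,::-1],(400,600),interpolation=cv2.INTER_CUBIC)
im[:600,400:]=cv2.resize(b[140:245,120:190,::-1],(400,600),interpolation=cv2.INTER_CUBIC)
cv2.imwrite('pics/f.png',im)
```

```text
t 11.95 p [450.2 -32.3 280. ] yaw -10.34 F [ 0.5  -0.79  0.8 ] M [0.026 0.021 0.028] gap 49.9 0.0
```

View pics/f.png

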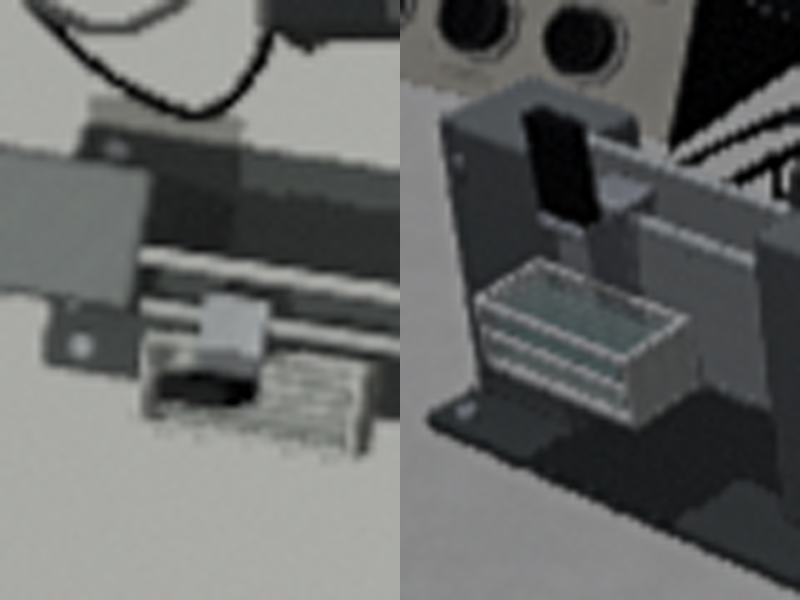

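```bash
python3 - <<'E'
from h import *
yaw=np.radians(-9.7); e=np.array([np.cos(yaw),np.sin(yaw)]); f=np.array([-e[1],e[0]])
o=np.array([.5484,.187]); 
for n,px,z in(('tab top',(205,388),.177),('bridge back R',(268,303),.134),('bridge back L',(205,293),.134)):
    c=ray('top',(140+px[0]/6.667,165+px[1]/6.667),z)[:2]-o; print(n,(c@e*1000).round(1),(c@f*1000).round(1))
E
python3 - <<'E'
from h import *
for n in('top',):
    for l in('slide_rack','filter_cube','coverslip_box','objective_case'):
        for d in trace(n,l): print(n,l,round(d['p'],2),np.round(d['centre']))
E
```

```text
tab top -4.7 -6.2
bridge back R 28.6 -12.5
bridge back L 28.6 10.7
top slide_rack 0.87 [179. 222.]
top slide_rack 0.83 [368. 138.]
top slide_rack 0.68 [396. 248.]
top slide_rack 0.33 [194. 206.]
top filter_cube 0.74 [322. 208.]
top coverslip_box 0.33 [192. 205.]
top objective_case 0.46 [350. 198.]
```

```bash
python3 -c "
from bench import r
print(r.hand_in())"
```

```text
the job is handed in; nothing more can be done
None
```

The slide rack is hanging on the load rail with its hook down in the pocket, about 19 mm to the left of the channel's middle; it leans only a few degrees and sits square to the rail. It was handed in after about 12 s of robot time, pressed with less than about 10 N, and I saw nothing else disturbed, though the arm hid the coverslip box in the last pictures.

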